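# Refit a shaker's sample plate on its drive pin

## Robot

A 6-joint arm with a two-finger parallel gripper is mounted at the origin on a cart in front of the work surface, level with it; the furniture and walls round the work are solid. World frame = base frame: x ahead of the robot, y to its left, z up, the work surface at z = 0. Lengths are in m, angles in rad, forces in N, time in s.
With the tool pointing down it reaches from about 0.35 to 0.775 m from the base axis. Payload 5.5 kg.
Tool frame: the origin (TCP) lies on the centre line of the jaws, within the pads' length; the fingertips stand 14 mm ahead of it and the grasp point (between the pads) lies 5 mm behind it; y points along the fingers, x is the direction in which the jaws open and shut, and the axes are right-handed (so a half turn about y gives the same grasp; the last joint's range is limited). The gripper opens to 85 mm and grips with 20 to 120 N. Pads are 22 mm wide; open, the fingers measure 114 mm over their backs; the gripper's body (76 mm by 85 mm) begins 54 mm behind the grasp point. The pads swing forward as they close: fully open they stand 13 mm farther back than shut.
Start: joints at [-1.346, 0.313, 0.046, 1.304, 0, 1.431], TCP at [0.205, -0.537, 0.245] pointing down, gripper open.
Joint ranges: [-2.76, 2.76], [-0.86, 1.69], [-1.03, 1.26], [-2.2, 2.34], [-1.47, 1.5], [-3.14, 3.14]. Speed limits (rad/s): [2.57, 2.57, 3.14, 3.14, 3.14, 3.14].

## Interface

Orientations are given as [roll, pitch, yaw] about the fixed x, y, z axes, in that order (R = Rz(yaw) Ry(pitch) Rx(roll)).
In Python, from rig import arm gives the robot as it stands. The module is installed in compiled form; this text tells all that it offers.
- The arm moves only by the tool arm_command, never from a script. Its argument "rows" is a list of rows, each a list of 3 entries, a list of its own where there are three numbers: the opening, from 0 (shut) to 1 (fully open), then the shift along the tool's x, y, z in mm, then the turn about the tool's y in degrees. In form: [[grip, [x, y, z], yaw], ...]. A call has 1 to 5 rows; each row shifts and turns the commanded pose from where the row before left it, along the tool's axes as they then stand; what a row does not reach is not made up. A row lasts 1/12 s, in which the tool goes at most 41.7 mm and 7.16 degrees, less where a joint would pass 70% of its speed; a pose out of reach is approached as far as the arm can. A call is refused whole if a number of a shift passes 41.7 or a number of a turn 7.16, either way. A call with a gripper value outside its range is refused whole. The fingers move at their own pace and stop on an object; "newtons" is the grip in N (left out, the last holds). Time passes only in rows, so rows that do not move let the fingers close. It gives the time, the measured TCP pose, the force and the opening at its end, in the units of the state.
- arm.get_state(): the state, without advancing time (a new reading comes with each control period).
- arm.snapshot(name): name is "side" or "top"; returns (picture, depth): 384x512x3 uint8, blue, green, red; 384x512 float32, m along the optical axis (not along the pixel's ray), 0 where there is no reading.
- arm.get_calibration(name): a dict with "vfov" (degrees; the focal length in pixels is half the picture's height over the tangent of half this angle, whatever the lens; pixels are square), "cx", "cy" (the principal point, pixels), "D" ([k1, k2, p1, p2, k3] as OpenCV has them; the pictures are not rectified), "T" (4x4, takes a point from camera to world coordinates). Camera axes: x right, y up, looking along -z (the intrinsics and any distortion apply to the point x, -y, -z); pixel columns grow to the right and rows downward; lengths in m; the calibration is good to about 2 mm. A picture is of the moment at which its call begins. get_calibration takes no time and is no camera call.
- arm.sign_off(): hands the job in, once; it reports no verdict.
Trained networks look in the newest picture that a camera, given by its name, has taken for a name from the list of things; names that differ only in an ending like _2 or _b are one class to them, and where a whole thing is asked for, a point or a joint stands for the part that bears it (a point fixed in the world has none). Each returns a list of dicts, best first, with "p" (0 to 1); they miss things now and then, are a little off and sometimes report something else, mostly with a low value. They report only what shows in the picture. A call takes as long as a camera call.
- arm.trace(camera, target): "pixels" (384x512 bool, what is visible of it) and "xy" ([column, row] in pixels, amid what is visible of it).
The state is a dict: "t": time; "joint_pos": joint angles; "qvel": joint speeds; "joint_torque": joint torques, N m; "eef_pos": TCP position; "orientation": TCP orientation; "wrist_force": force on the tool from outside, world axes, zero at the start; "moment": the same for the moment, N m; "grip_width": opening from 0.0 (shut) to 1.0 (fully open).
Only numpy, scipy, OpenCV 4.12 (cv2) and the standard library are available. Lean on these libraries where they do the work, as an engineer would, in place of code of your own. Each camera call takes 0.05 s, during which the arm holds its last target.

## Task

Put the loose sample plate back on the bench shaker: lay it on the platform with its long edge against the stop rail, with the hole to the left of the grip, and slide it along the rail until the hole finds the drive pin and the plate drops down flat on the platform. Then let go. Work by feel and gently, the drive must not be loaded with more than 40 N, and leave the other things on the bench where they are.

Things in the scene. Friction and masses are not known exactly. Their poses are not given: they have to be found in the camera images.
- slot (a point): Right-hand end of the dark, 54 mm long slot in the shaker's platform, on its top face, 7 mm right of the platform's centre. x points across to the stop rail, y along the rail and slot to the left, z up. On the slot's centre line stands a fixed steel drive pin, 10 mm in diameter, 8 mm high, its top edge slightly bevelled. It is clamped 7 to 47 mm left (+y) of this point: where is not measured.
- shaker: Bench shaker, a white box with an aluminium platform (114 x 190 mm, top at 62 mm), fixed; pin and rail belong to it. Origin under its middle, axes as slot.
- rail (a point): Middle of the stop rail's face, at platform height. The rail is a fixed steel bar along the platform's far edge, 178 mm long, 8 mm thick, 16 mm high above the platform; its face is 38 mm in +x from the slot's centre line. Axes as slot.
- plate_grip (a point): Centre of the upright grip of the loose aluminium sample plate (76 x 136 x 6 mm, about 220 g, flat on the worktop at the start). The grip is a black bar amid the plate, 12 mm thick (plate's y), 48 mm long (x), 50 mm high above the plate's top; its centre is 31 mm above the plate's underside. x along the short side, y along the long side towards the hole, z up.
- plate_hole (a point): Centre of the plate's only hole, at the underside: 13 mm in diameter, right through, 20 mm from the plate's middle in +y and 38 mm from either long edge, so that with a long edge against the stop rail it lies over the slot's centre line. Axes as plate_grip.
- timer: Bystander: black bench timer lying flat, 64 x 60 x 18 mm, origin under its middle.
- beaker_100: Bystander: glass beaker, 54 x 59 mm, 68 mm high, origin under its middle.
- vial: Bystander: glass vial with black cap, 25 mm diameter, 50 mm high, origin under its middle.
- dropper_bottle: Bystander: amber dropper bottle, 33 mm diameter, 106 mm high, origin under its middle.

How it is judged:
By the outcome, as a careful person would: the job done as asked, in the order asked, and still so for the second after the job is handed in, with the robot touching nothing.
It also fails if it takes over 72 s, if anything falls off the work surface, if the arm or the gripper's body presses on something with over 40 N, if the wrist force passes 120 N, or if a joint passes its speed limit or range.

## Working session

There is one attempt and no reset: what is moved stays moved. The work goes in short steps, Python scripts to look and compute and a tool call to move; the robot and the scene stay as the last step left them, time stands still between calls to the robot, and variables do not carry over. Pictures are saved under pics/ and viewed, and the job is handed in when it is done.

Besides the shell and the picture viewer there is one more tool, called after ">>>" as name([rows], argument=value, ...), one row to a line, values as JSON. arm_command: Moves the arm, as the interface text tells. Its arguments: {"type":"object","properties":{"rows":{"type":"array","items":{"type":"array"}},"newtons":{"type":"number"}},"required":["rows"]}

```bash
mkdir -p pics; python3 - <<'E'
from rig import arm
import cv2,numpy as np
s=arm.get_state()
for k,v in s.items(): print(k,np.round(v,4))
for n in("side","top"):
    c=arm.get_calibration(n); print(n,c['vfov'],c['cx'],c['cy'],c['D']);print(np.round(c['T'],3))
    im,d=arm.snapshot(n); cv2.imwrite(f"pics/{n}0.png",im); np.save(f"{n}0.npy",d)
E
```

```text
t 0.0
joint_pos [-1.3456  0.314   0.0449  1.3036 -0.      1.4312]
qvel [-0.0001 -0.0012 -0.0007  0.0015 -0.0009 -0.0006]
joint_torque [-4.00000e-04 -4.80634e+01  2.98531e+01  1.95000e-02 -3.00000e-04
 -0.00000e+00]
eef_pos [ 0.205  -0.5367  0.2444]
orientation [-1.5706  0.0019 -1.206 ]
wrist_force [ 0.3269 -0.4012 -0.0958]
moment [-0.0429  0.0094 -0.0116]
grip_width 0.9956
side 52.9649510752555 256.1285079110009 190.02091800409124 [-0.00571425  0.          0.          0.          0.        ]
[[ 0.826  0.275 -0.492  0.055]
 [-0.563  0.437 -0.701 -0.76 ]
 [ 0.022  0.856  0.516  0.621]
 [ 0.     0.     0.     1.   ]]
top 51.6634525271226 255.0605139314187 193.26994040322006 [-0.11355759  0.          0.          0.          0.        ]
[[ 0.01   0.996 -0.084  0.475]
 [-1.     0.009 -0.011 -0.034]
 [-0.01   0.084  0.996  1.147]
 [ 0.     0.     0.     1.   ]]
```

View pics/side0.png

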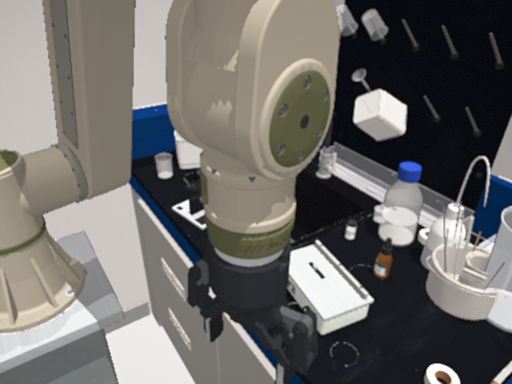

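View pics/top0.png

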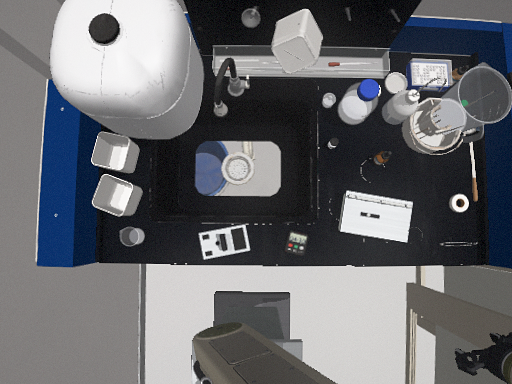

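```bash
cat > h.py <<'E'
from rig import arm
import cv2,numpy as np
def K(n):
    c=arm.get_calibration(n); f=192/np.tan(np.radians(c['vfov']/2))
    return np.array([[f,0,c['cx']],[0,f,c['cy']],[0,0,1]]),np.array(c['D'],float),np.array(c['T'])
def ray(n,px):
    k,D,T=K(n); u=cv2.undistortPoints(np.array(px,float).reshape(-1,1,2),k,D).reshape(-1,2)
    d=np.c_[u[:,0],-u[:,1],-np.ones(len(u))]; return T[:3,3],d@T[:3,:3].T
def at_z(n,px,z):
    o,d=ray(n,px); return o+d*((z-o[2])/d[:,2])[:,None]
def cloud(n,px,dep):
    o,d=ray(n,px); return o+d*np.array(dep)[:,None]
def proj(n,P):
    k,D,T=K(n); p=(np.atleast_2d(P)-T[:3,3])@T[:3,:3]; p=p*[1,-1,-1]
    return cv2.projectPoints(p,np.zeros(3),np.zeros(3),k,D)[0].reshape(-1,2)
E
python3 - <<'E'
from h import *
im,d=arm.snapshot("top"); 
M={}
for t in ["slot","shaker","rail","plate_grip","plate_hole","timer"]:
    r=arm.trace("top",t)
    for q in r[:2]:
        m=q['pixels']; ys,xs=np.nonzero(m); 
        z=cloud("top",np.c_[xs,ys],d[ys,xs])
        print(t,round(q['p'],2),np.round(q['xy'],1),m.sum(),np.round(np.median(z,0),3),np.round(cv2.minAreaRect(z[:,:2].astype(np.float32)*1000),1) if 0 else [np.round(v,1) for v in cv2.minAreaRect(z[:,:2].astype(np.float32)*1000)], np.round(np.percentile(z[:,2],[5,95]),3))
    if r: M[t]=r[0]['pixels']
np.savez("m.npz",**M)
# crops
a=im[210:275,185:250]; b=im[180:250,330:420]
cv2.imwrite("pics/c1.png",cv2.resize(a,None,fx=8,fy=8,interpolation=cv2.INTER_CUBIC))
cv2.imwrite("pics/c2.png",cv2.resize(b,None,fx=8,fy=8,interpolation=cv2.INTER_CUBIC))
E
```

```text
slot 0.91 [377.3 218.1] 2915 [ 0.506 -0.354  0.063] [array([ 515.4, -259.7]), array([439.8, 132. ]), np.float64(83.5)] [0.058 0.077]
rail 0.59 [373.4 216.9] 2937 [ 0.506 -0.355  0.063] [array([ 517.5, -260.3]), array([441.3, 133.6]), np.float64(83.9)] [0.057 0.077]
plate_grip 0.68 [222.5 242.8] 1292 [0.43  0.065 0.006] [array([432.3,  48.4]), array([ 80.3, 176.7]), np.float64(10.2)] [0.002 0.054]
plate_hole 0.87 [222.8 243. ] 1260 [0.432 0.063 0.006] [array([433.8,  47.5]), array([ 78.1, 175. ]), np.float64(10.9)] [0.002 0.054]
timer 0.92 [293.3 246.3] 462 [ 0.43  -0.136  0.016] [array([437.3, -99. ]), array([143.2,  62.8]), np.float64(78.0)] [0.012 0.02 ]
```

View pics/c1.png

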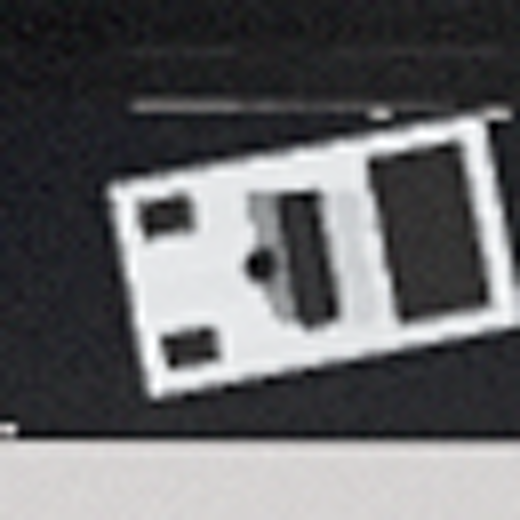

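View pics/c2.png

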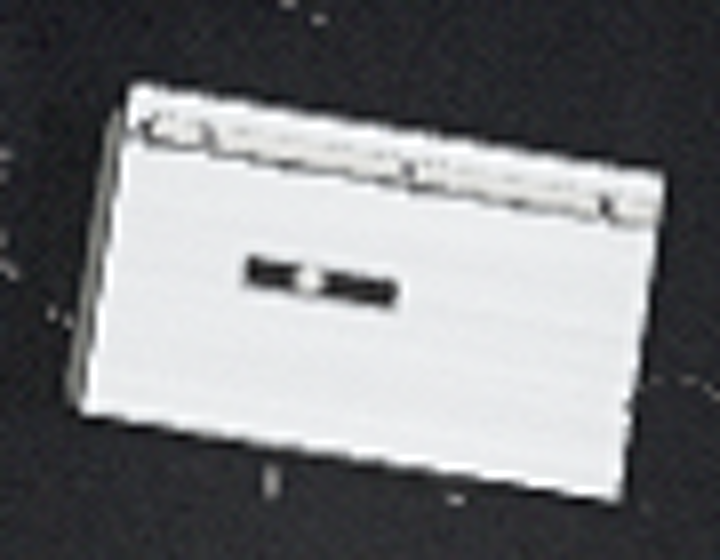

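```bash
python3 - <<'E'
from h import *
im=cv2.imread("pics/top0.png"); g=cv2.cvtColor(im,cv2.COLOR_BGR2GRAY)
S=8
def cont(x0,y0,x1,y1,th):
    a=cv2.resize(g[y0:y1,x0:x1],None,fx=S,fy=S,interpolation=cv2.INTER_LINEAR)
    b=(a>th).astype(np.uint8); cs=cv2.findContours(b,cv2.RETR_CCOMP,cv2.CHAIN_APPROX_NONE)
    return [( (c.reshape(-1,2)+.5)/S-.5+[x0,y0],h) for c,h in zip(cs[0],cs[1][0]) if len(c)>30]
def rect(px,z):
    w=at_z("top",px,z)[:,:2]*1000; return [np.round(v,1) for v in cv2.minAreaRect(w.astype(np.float32))], len(px)
print("plate")
for c,h in cont(190,215,255,262,120): print(h[3],rect(c,.006), np.round(c.mean(0),1))
print("shaker")
for c,h in cont(330,180,420,250,120): print(h[3],rect(c,.062), np.round(c.mean(0),1))
E
```

```text
plate
-1 ([array([432.5,  62.7]), array([ 78.6, 146.6]), np.float64(11.8)], 1201) [224.8 240.7]
1 ([array([397.9, 111.4]), array([12.9, 19.8]), np.float64(12.0)], 154) [208.3 253. ]
1 ([array([444.9, 120.9]), array([13.2, 19.5]), np.float64(12.6)], 152) [205.2 236.6]
1 ([array([429.2,  76.5]), array([49.7, 31.5]), np.float64(10.9)], 393) [221.7 241.8]
1 ([array([440.4,  26.2]), array([61.1, 35.6]), np.float64(12.1)], 498) [238.2 238.5]
-1 ([array([482.3,  43.9]), array([4.8, 3.5]), np.float64(64.1)], 33) [232.1 223.8]
shaker
-1 ([array([ 518.9, -259. ]), array([1.7, 7.6]), np.float64(89.6)], 49) [341.1 211.1]
-1 ([array([ 547.8, -263.9]), array([0. , 6.9]), np.float64(89.5)], 40) [343.1 200.7]
-1 ([array([ 506.3, -354.8]), array([195.9, 116.4]), np.float64(80.8)], 1885) [372.8 216.1]
10 ([array([ 507.1, -350.4]), array([27.1,  9.7]), np.float64(80.8)], 178) [374.3 215.7]
10 ([array([ 512. , -320.1]), array([17.9, 10. ]), np.float64(78.9)], 136) [363.4 213.8]
10 ([array([ 535.9, -438.3]), array([3.2, 5.6]), np.float64(88.9)], 36) [405.1 205.5]
10 ([array([ 542.4, -372.9]), array([1.4, 7.1]), np.float64(0.4)], 41) [382.1 203. ]
10 ([array([ 550.2, -326.3]), array([1.7, 5.6]), np.float64(0.4)], 33) [365.4 200. ]
10 ([array([ 560.3, -278.1]), array([8.2, 4.3]), np.float64(30.4)], 60) [348.2 196.2]
```

```bash
cat > fit.py <<'E'
from h import *
from scipy.optimize import least_squares
def boxfit(px,z,p0,L,cam="top",free=True):
    w=at_z(cam,px,z)[:,:2]*1000
    def sd(p):
        a=np.radians(p[2]); q=(w-p[:2])@np.array([[np.cos(a),-np.sin(a)],[np.sin(a),np.cos(a)]])
        d=np.abs(q)-(np.array(L)/2+p[3]); o=np.hypot(*np.maximum(d,0).T); return o+np.minimum(d.max(1),0)
    r=least_squares(sd,list(p0)+[0],loss='cauchy',f_scale=1.); return np.round(r.x,2), np.median(abs(sd(r.x)))
E
python3 - <<'E'
from fit import *
im=cv2.imread("pics/top0.png"); g=cv2.cvtColor(im,cv2.COLOR_BGR2GRAY);S=8
def outer(x0,y0,x1,y1,th):
    a=cv2.resize(g[y0:y1,x0:x1],None,fx=S,fy=S); b=(a>th).astype(np.uint8)
    c=max(cv2.findContours(b,cv2.RETR_EXTERNAL,cv2.CHAIN_APPROX_NONE)[0],key=len).reshape(-1,2)
    return (c+.5)/S-.5+[x0,y0]
print(boxfit(outer(190,215,255,262,120),.006,(432,57,12),(76,136)))
print(boxfit(outer(330,180,420,250,120),.062,(506,-354,-9),(114,190)))
s=arm.get_state();print(s['eef_pos'],s['orientation'])
from scipy.spatial.transform import Rotation as R
print(np.round(R.from_euler('xyz',s['orientation']).as_matrix(),3))
E
```

```text
(array([431.65,  66.83,  11.67,   0.67]), np.float64(0.16715116022790255))
(array([ 5.0602e+02, -3.5642e+02, -9.2000e+00,  4.6000e-01]), np.float64(0.36729733509012874))
[ 0.20513059 -0.53715067  0.24523057] [-1.57079199e+00  9.31930172e-05 -1.20597842e+00]
[[ 0.357 -0.     0.934]
 [-0.934  0.     0.357]
 [-0.    -1.     0.   ]]
```

```bash
cat > plan.py <<'E'
from h import *
def plan(dst,head,zt,n,grip=1):
    "dst world xy mm, head deg of tool x, zt mm"
    s=arm.get_state(); p=np.array(s['eef_pos'])*1000
    th=np.degrees(s['orientation'][2]); 
    dyaw=-(head-th)/n; D=(np.array([*dst,zt])-p)/n; c=p.copy()
    for k in range(n):
        t=np.radians(th); x=np.array([np.cos(t),np.sin(t),0]); z=np.array([-np.sin(t),np.cos(t),0]); y=np.array([0,0,-1.])
        e=p+D*(k+1)-c
        sh=np.round([e@x,e@y,e@z],1); yw=round(dyaw,2); c=c+sh[0]*x+sh[1]*y+sh[2]*z; th-=yw
        print([grip,sh.tolist(),yw],end=",\n" if k%5==4 else ", ")
    print()
E
python3 -c "
from plan import *
plan((431.6,66.8),101.7,200,25)"
```

```text
[1, [-19.3, 1.8, 17.1], np.float64(-6.83)], [1, [-17.2, 1.8, 19.2], np.float64(-6.83)], [1, [-14.8, 1.8, 21.2], np.float64(-6.83)], [1, [-12.1, 1.8, 22.8], np.float64(-6.83)], [1, [-9.3, 1.8, 24.0], np.float64(-6.83)],
[1, [-6.4, 1.9, 25.0], np.float64(-6.83)], [1, [-3.4, 1.8, 25.6], np.float64(-6.83)], [1, [-0.4, 1.8, 25.8], np.float64(-6.83)], [1, [2.8, 1.8, 25.7], np.float64(-6.83)], [1, [5.7, 1.8, 25.1], np.float64(-6.83)],
[1, [8.8, 1.8, 24.3], np.float64(-6.83)], [1, [11.5, 1.8, 23.1], np.float64(-6.83)], [1, [14.2, 1.8, 21.5], np.float64(-6.83)], [1, [16.7, 1.8, 19.7], np.float64(-6.83)], [1, [18.9, 1.8, 17.6], np.float64(-6.83)],
[1, [20.8, 1.8, 15.2], np.float64(-6.83)], [1, [22.5, 1.9, 12.6], np.float64(-6.83)], [1, [23.9, 1.8, 9.8], np.float64(-6.83)], [1, [24.8, 1.8, 7.0], np.float64(-6.83)], [1, [25.5, 1.8, 3.9], np.float64(-6.83)],
[1, [25.8, 1.8, 0.9], np.float64(-6.83)], [1, [25.7, 1.8, -2.2], np.float64(-6.83)], [1, [25.3, 1.8, -5.3], np.float64(-6.83)], [1, [24.4, 1.8, -8.2], np.float64(-6.83)], [1, [23.3, 1.8, -11.0], np.float64(-6.83)],
```

>>> arm_command([
  [1,[-19,1.8,17],-6.8],
  [1,[-17,1.8,19],-6.8],
  [1,[-15,1.8,21],-6.8],
  [1,[-12,1.8,23],-6.8],
  [1,[-9,1.8,24],-6.8],
])

```text
t: 0.87
eef_pos: [0.2509, -0.416, 0.2362]
orientation: [-1.571, -0.0, -0.607]
wrist_force: [-0.4, -0.4, 0.4]
grip_width: 1.001
```

>>> arm_command([
  [1,[-6,1.8,25],-6.8],
  [1,[-3,1.8,25.6],-6.8],
  [1,[0,1.8,26],-6.8],
  [1,[3,1.8,25.7],-6.8],
  [1,[6,1.8,25],-6.8],
])

```text
t: 1.28
eef_pos: [0.2982, -0.2959, 0.2274]
orientation: [-1.571, -0.0, -0.014]
wrist_force: [-0.2, 0.5, -0.0]
grip_width: 0.999
```

>>> arm_command([
  [1,[9,1.8,24],-6.8],
  [1,[11.5,1.8,23],-6.8],
  [1,[14,1.8,21.5],-6.8],
  [1,[17,1.8,20],-6.8],
  [1,[19,1.8,18],-6.8],
])

```text
t: 1.7
eef_pos: [0.3444, -0.1751, 0.2185]
orientation: [-1.572, -0.0, 0.58]
wrist_force: [-0.1, 0.3, -1.2]
grip_width: 0.998
```

>>> arm_command([
  [1,[21,1.8,15],-6.8],
  [1,[22.5,1.8,13],-6.8],
  [1,[24,1.8,10],-6.8],
  [1,[25,1.8,7],-6.8],
  [1,[25.5,1.8,4],-6.8],
])

```text
t: 2.12
eef_pos: [0.3908, -0.0539, 0.2095]
orientation: [-1.572, 0.0, 1.174]
wrist_force: [0.6, -0.3, -0.0]
grip_width: 0.995
```

>>> arm_command([
  [1,[26,1.8,1],-6.8],
  [1,[26,1.8,-2],-6.8],
  [1,[25,1.8,-5],-6.8],
  [1,[24,1.8,-8],-6.8],
  [1,[23,1.8,-11],-6.8],
])

```text
t: 2.53
eef_pos: [0.4368, 0.066, 0.2004]
orientation: [-1.571, 0.0, 1.767]
wrist_force: [0.2, -0.8, 0.5]
grip_width: 1.001
```

```bash
python3 - <<'E'
from plan import *
s=arm.get_state();print(s['t'],s['eef_pos'],np.degrees(s['orientation']),s['joint_pos'],s['wrist_force'])
for n in("side","top"):
    im,d=arm.snapshot(n)
    y=slice(220,345) if n=="side" else slice(180,260); x=slice(260,400) if n=="side" else slice(180,420)
    cv2.imwrite(f"pics/{n}1.png",im); cv2.imwrite(f"pics/{n}1c.png",cv2.resize(im[y,x],None,fx=4 if n=="side" else 3,fy=4 if n=="side" else 3,interpolation=cv2.INTER_CUBIC))
E
```

```text
2.5333 [0.43678876 0.06600349 0.20042618] [-9.00344569e+01  1.68934021e-02  1.01251254e+02] [-3.20281283e-02  7.65675878e-02 -3.60736197e-01  1.13284001e+00
 -1.51022988e-04 -2.28399695e-01] [ 0.19494793 -0.83136261  0.47794907]
```

View pics/side1.png

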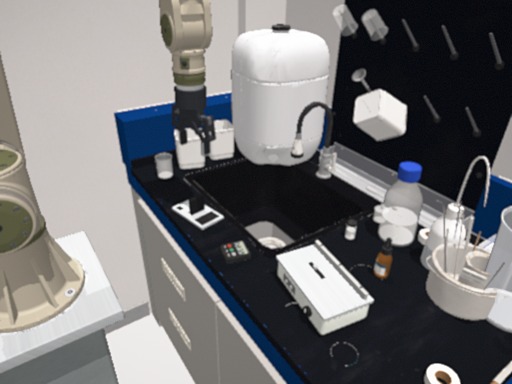

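View pics/side1c.png

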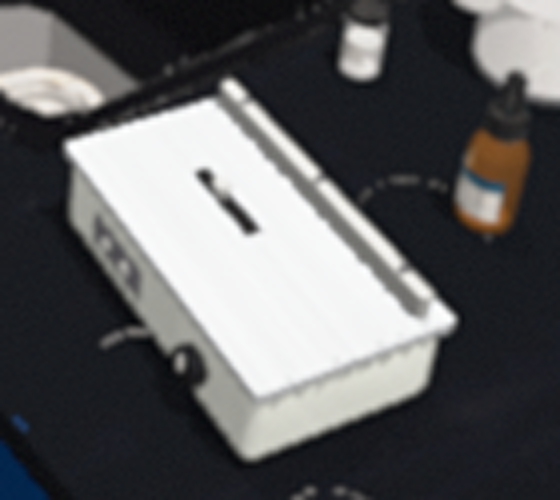

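View pics/top1c.png

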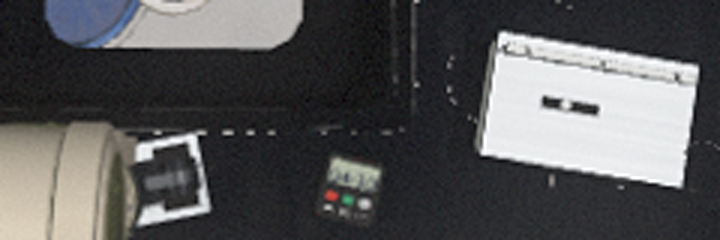

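```bash
python3 - <<'E'
from plan import *
print("slot",proj("side",[[.5049,-.3635,.062],[.5135,-.3110,.062],[.510,-.332,.069]]).round(1))
def rz(a): a=np.radians(a); return np.array([[np.cos(a),-np.sin(a)],[np.sin(a),np.cos(a)]])
c=np.array([.43165,.0668]); P=[[*(c+rz(11.7)@np.array(v)/1000),.006] for v in [(38,68),(38,-68),(-38,-68),(-38,68),(0,20)]]
P+=[[*(c+rz(11.7)@np.array(v)/1000),.056] for v in [(24,0),(-24,0)]]
q=proj("side",P); print(q.round(1))
im=cv2.imread("pics/side1.png"); a=cv2.resize(im[170:240,160:240],None,fx=8,fy=8,interpolation=cv2.INTER_CUBIC)
for x,y in q: cv2.circle(a,(int((x-160+.5)*8),int((y-170+.5)*8)),4,(0,0,255),1)
cv2.imwrite("pics/s1p.png",a)
im=cv2.imread("pics/top0.png"); a=cv2.resize(im[210:275,185:255],None,fx=8,fy=8,interpolation=cv2.INTER_CUBIC)
for x,y in proj("top",P): cv2.circle(a,(int((x-185+.5)*8),int((y-210+.5)*8)),4,(0,0,255),1)
cv2.imwrite("pics/t0p.png",a)
E
```

```text
slot [[322.9 278.7]
 [309.1 262.6]
 [314.8 266.3]]
[[192.3 197.6]
 [222.8 216.5]
 [201.3 228. ]
 [171.  207.5]
 [192.1 209.1]
 [202.3 193.7]
 [188.4 200.1]]
```

View pics/s1p.png

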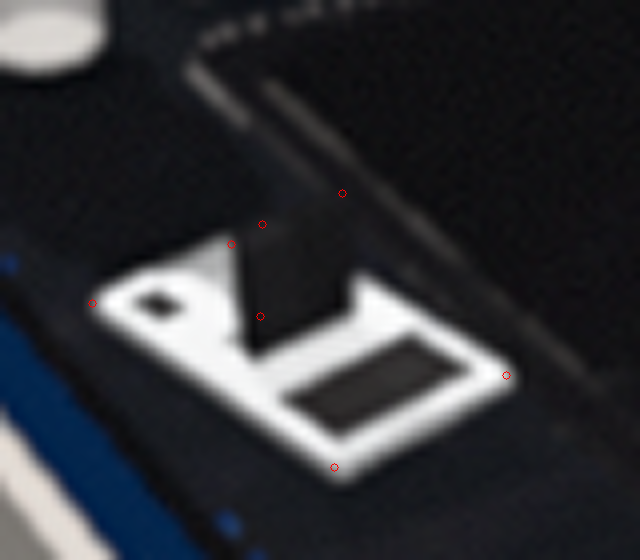

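View pics/t0p.png

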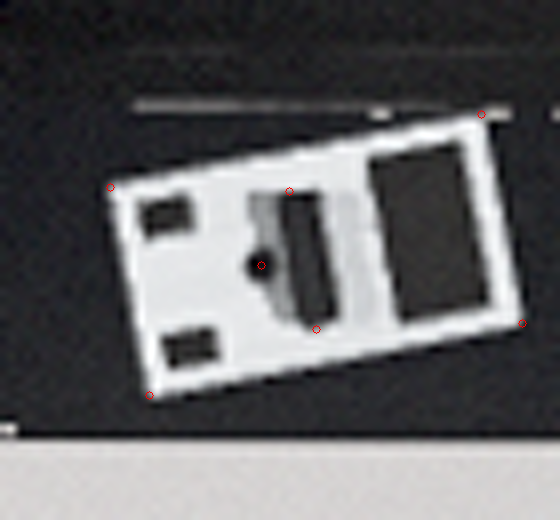

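>>> arm_command([
  [1,[1.8,20,4.9],-0.4],
  [1,[0,35,0],0],
  [1,[0,35,0],0],
  [1,[0,30,0],0],
  [1,[0,20,0],0],
])

```text
t: 3.05
eef_pos: [0.4295, 0.065, 0.0579]
orientation: [-1.568, -0.0, 1.766]
wrist_force: [-0.6, 0.1, -0.2]
grip_width: 1.001
```

>>> arm_command([
  [1,[0,12,0],0],
  [1,[0,10,0],0],
  [1,[0,8,0],0],
  [1,[0,0,0],0],
  [1,[0,0,0],0],
])

```text
t: 3.47
eef_pos: [0.4312, 0.0652, 0.0303]
orientation: [-1.57, 0.0, 1.767]
wrist_force: [-0.5, 0.2, -1.3]
grip_width: 1.0
```

```bash
python3 - <<'E'
from h import *
s=arm.get_state();print(s['t'],s['eef_pos'],np.degrees(s['orientation']),s['wrist_force'])
im,d=arm.snapshot("side"); cv2.imwrite("pics/s2.png",cv2.resize(im[120:240,140:260],None,fx=5,fy=5,interpolation=cv2.INTER_CUBIC))
E
```

```text
3.4667 [0.4311918  0.06517765 0.03033493] [-8.99732990e+01  4.86378461e-03  1.01249610e+02] [-0.46616573  0.22297937 -1.28885248]
```

View pics/s2.png

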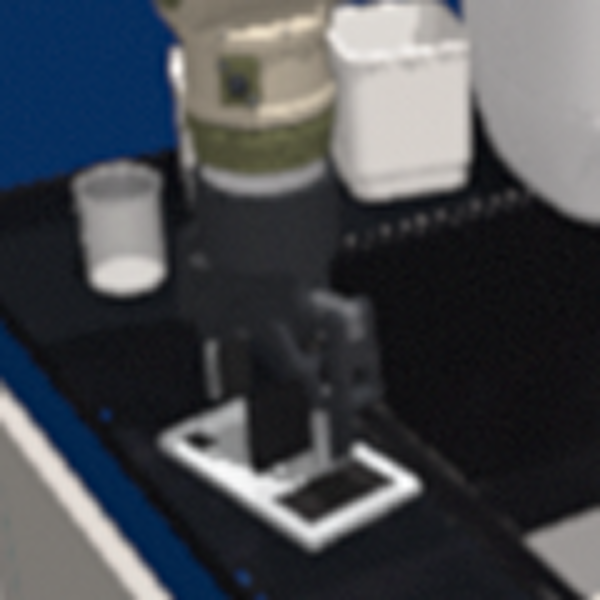

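>>> arm_command([
  [0,[1.5,0,0],-0.4],
  [0,[0,0,0],0],
  [0,[0,0,0],0],
  [0,[0,0,0],0],
  [0,[0,0,0],0],
], newtons=50)

```text
t: 3.93
eef_pos: [0.4313, 0.067, 0.0306]
orientation: [-1.571, 0.0, 1.775]
wrist_force: [0.1, 0.8, 0.4]
grip_width: 0.298
```

>>> arm_command([
  [0,[0,0,0],0],
  [0,[0,0,0],0],
  [0,[0,0,0],0],
  [0,[0,0,0],0],
])

```text
t: 4.27
eef_pos: [0.4312, 0.0671, 0.0305]
orientation: [-1.571, -0.0, 1.775]
wrist_force: [-1.6, 0.3, 3.8]
grip_width: 0.137
```

>>> arm_command([
  [0,[0,-8,0],0],
  [0,[0,-16,0],0],
  [0,[0,-30,0],0],
  [0,[0,-40,0],0],
  [0,[0,-40,0],0],
])

```text
t: 4.68
eef_pos: [0.4292, 0.0669, 0.1649]
orientation: [-1.567, -0.001, 1.775]
wrist_force: [1.9, 0.6, -3.3]
grip_width: 0.139
```

```bash
python3 -c "
from plan import *
s=arm.get_state();print(s['eef_pos'],s['wrist_force'],s['moment'],s['grip_width'])
plan((499.3,-366.5),80.8,165,20,0)"
```

```text
[0.42919818 0.06689018 0.16493441] [ 1.94744186  0.63833414 -3.3077809 ] [ 0.05354549 -0.09297179 -0.06640419] 0.13949997888366894
[0, [-21.9, -0.0, 1.0], np.float64(1.04)], [0, [-22.0, -0.0, 0.5], np.float64(1.04)], [0, [-21.9, -0.0, 0.2], np.float64(1.04)], [0, [-22.0, -0.0, -0.3], np.float64(1.04)], [0, [-21.9, -0.0, -0.6], np.float64(1.04)],
[0, [-21.9, -0.0, -1.0], np.float64(1.04)], [0, [-21.9, -0.0, -1.5], np.float64(1.04)], [0, [-21.9, -0.0, -1.8], np.float64(1.04)], [0, [-21.9, -0.0, -2.2], np.float64(1.04)], [0, [-21.8, -0.0, -2.6], np.float64(1.04)],
[0, [-21.7, -0.0, -3.0], np.float64(1.04)], [0, [-21.7, -0.0, -3.5], np.float64(1.04)], [0, [-21.6, -0.0, -3.8], np.float64(1.04)], [0, [-21.6, -0.0, -4.1], np.float64(1.04)], [0, [-21.4, -0.0, -4.6], np.float64(1.04)],
[0, [-21.4, -0.1, -5.0], np.float64(1.04)], [0, [-21.3, 0.0, -5.4], np.float64(1.04)], [0, [-21.2, 0.0, -5.7], np.float64(1.04)], [0, [-21.0, 0.0, -6.1], np.float64(1.04)], [0, [-21.0, 0.0, -6.6], np.float64(1.04)],
```

>>> arm_command([
  [0,[-12,0,1],0.5],
  [0,[-22,0,0.5],1],
  [0,[-22,0,0],1.04],
  [0,[-22,0,-0.3],1.04],
  [0,[-22,0,-0.6],1.04],
])

```text
t: 5.1
eef_pos: [0.4471, -0.0325, 0.1644]
orientation: [-1.57, 0.0, 1.694]
wrist_force: [-0.2, 0.3, -3.2]
grip_width: 0.134
```

>>> arm_command([
  [0,[-22,0,-1],1.04],
  [0,[-22,0,-1.5],1.04],
  [0,[-22,0,-1.8],1.04],
  [0,[-22,0,-2.2],1.04],
  [0,[-22,0,-2.6],1.04],
])

```text
t: 5.52
eef_pos: [0.4657, -0.1414, 0.1641]
orientation: [-1.569, -0.0, 1.603]
wrist_force: [-0.5, 0.2, -1.8]
grip_width: 0.136
```

>>> arm_command([
  [0,[-22,0,-3],1.04],
  [0,[-22,0,-3.5],1.04],
  [0,[-21.6,0,-3.8],1.04],
  [0,[-21.6,0,-4.1],1.04],
  [0,[-21.4,0,-4.6],1.04],
])

```text
t: 5.93
eef_pos: [0.4843, -0.25, 0.164]
orientation: [-1.569, -0.001, 1.512]
wrist_force: [-0.1, -0.3, -2.6]
grip_width: 0.136
```

>>> arm_command([
  [0,[-21.4,0,-5],1.04],
  [0,[-21.3,0,-5.4],1.04],
  [0,[-21.2,0,-5.7],1.04],
  [0,[-21,0,-6],1.5],
  [0,[-10,0,-3],0.1],
])

```text
t: 6.35
eef_pos: [0.5012, -0.3483, 0.1638]
orientation: [-1.57, 0.001, 1.428]
wrist_force: [0.1, 0.1, -2.8]
grip_width: 0.131
```

>>> arm_command([
  [0,[0,0,0],0],
  [0,[0,0,0],0],
])

```text
t: 6.52
eef_pos: [0.5007, -0.3456, 0.1637]
orientation: [-1.569, -0.001, 1.43]
wrist_force: [-0.3, 0.5, -1.7]
grip_width: 0.135
```

```bash
cat > st.py <<'E'
from plan import *
def fr(xy,o=(506.0,-356.4),a=-9.2):
    a=np.radians(a); d=np.array(xy)-o; return np.array([d[0]*np.cos(a)+d[1]*np.sin(a), -d[0]*np.sin(a)+d[1]*np.cos(a)])
def st():
    s=arm.get_state(); p=np.array(s['eef_pos'])*1000; print("t",round(s['t'],2),"pos",p.round(1),"shk",fr(p[:2]).round(1),"rpy",np.degrees(s['orientation']).round(2),"F shk",fr(s['wrist_force'][:2],(0,0)).round(1),round(s['wrist_force'][2],1),"M",np.round(s['moment'],2),"g",round(s['grip_width'],3))
E
python3 -c "
from st import *
st()
for n in ('side','top'):
    im,d=arm.snapshot(n); r=arm.trace(n,'plate_hole'); print([(q['p'],q['xy']) for q in r])
    sl=(slice(170,330),slice(240,400)) if n=='side' else (slice(160,290),slice(300,440))
    cv2.imwrite('pics/%s3c.png'%n,cv2.resize(im[sl],None,fx=4,fy=4,interpolation=cv2.INTER_CUBIC))
"
```

```text
t 6.52 pos [ 500.7 -345.6  163.7] shk [-6.9  9.8] rpy [-8.991e+01 -8.000e-02  8.195e+01] F shk [-0.3  0.5] -1.7 M [ 0.07  0.04 -0.02] g 0.135
[(0.6, [322.2, 253.3])]
[(0.65, [365.2, 218.9])]
```

View pics/side3c.png

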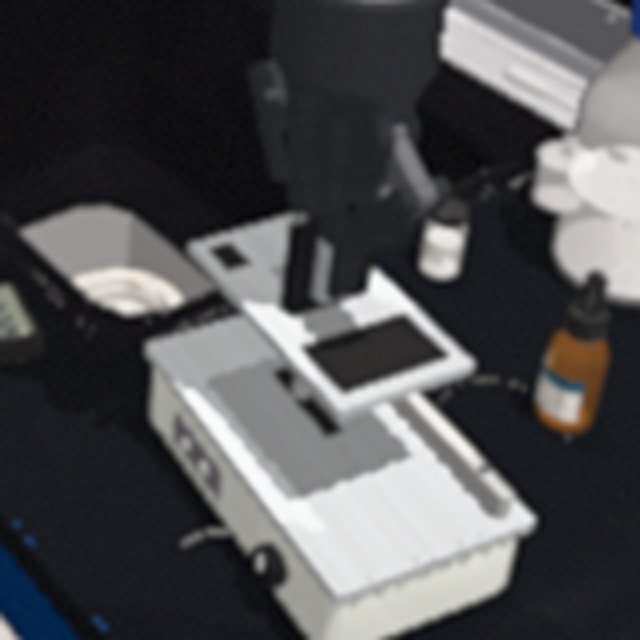

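View pics/top3c.png

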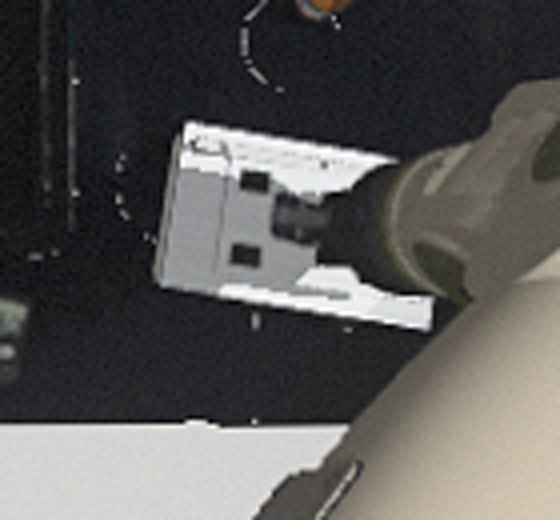

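```bash
python3 - <<'E'
from st import *
s=arm.get_state(); p=np.array(s['eef_pos']); a=s['orientation'][2]-np.pi/2
r=np.array([[np.cos(a),-np.sin(a)],[np.sin(a),np.cos(a)]])
P=[[*(p[:2]+r@np.array(v)/1000),p[2]-.0245] for v in [(38,-68),(-38,-68),(-38,68)]]
print(proj("side",P).round(1))
st()
plan(( 506-.16*13-5*.987,-356.4-.987*13+.8),80.8,163.7,5,0)
E
```

```text
[[356.8 260.2]
 [323.2 272.2]
 [285.3 230.5]]
t 6.72 pos [ 501.1 -344.7  164.3] shk [-6.7 10.8] rpy [-8.996e+01 -3.000e-02  8.204e+01] F shk [-0.  -0.3] -2.9 M [ 0.03  0.08 -0.01] g 0.133
[0, [-4.8, 0.1, -0.2], np.float64(0.25)], [0, [-4.7, 0.1, -0.3], np.float64(0.25)], [0, [-4.8, 0.2, -0.3], np.float64(0.25)], [0, [-4.8, 0.1, -0.3], np.float64(0.25)], [0, [-4.7, 0.1, -0.3], np.float64(0.25)],
```

>>> arm_command([
  [0,[-5,0,0],0.25],
  [0,[-5,10,-0.3],0.25],
  [0,[-5,16,-0.3],0.25],
  [0,[-5,16,-0.3],0.25],
  [0,[-4,10,-0.3],0.25],
])

```text
t: 7.13
eef_pos: [0.4983, -0.3698, 0.1102]
orientation: [-1.569, -0.001, 1.408]
wrist_force: [-0.3, 0.6, -3.4]
grip_width: 0.137
```

>>> arm_command([
  [0,[0,4,0],0],
  [0,[0,0,0],0],
  [0,[0,0,0],0],
])

```text
t: 7.38
eef_pos: [0.499, -0.3699, 0.1083]
orientation: [-1.571, -0.0, 1.409]
wrist_force: [0.7, 0.2, -2.5]
grip_width: 0.132
```

```bash
python3 -c "
from st import *
st()
im,d=arm.snapshot('side'); r=arm.trace('side','plate_hole'); print([(q['p'],q['xy']) for q in r])
sl=(slice(200,330),slice(250,390))
cv2.imwrite('pics/side4c.png',cv2.resize(im[sl],None,fx=5,fy=5,interpolation=cv2.INTER_CUBIC))
st()
"
```

```text
t 7.38 pos [ 499.  -369.9  108.3] shk [ -4.8 -14.4] rpy [-8.999e+01 -1.000e-02  8.071e+01] F shk [0.6 0.3] -2.5 M [-0.02 -0.03  0.02] g 0.132
[(0.93, [325.6, 278.3])]
t 7.48 pos [ 499.5 -370.2  109.3] shk [ -4.2 -14.6] rpy [-9.007e+01  5.000e-02  8.073e+01] F shk [0.1 0.4] -1.6 M [0.04 0.01 0.  ] g 0.136
```

View pics/side4c.png

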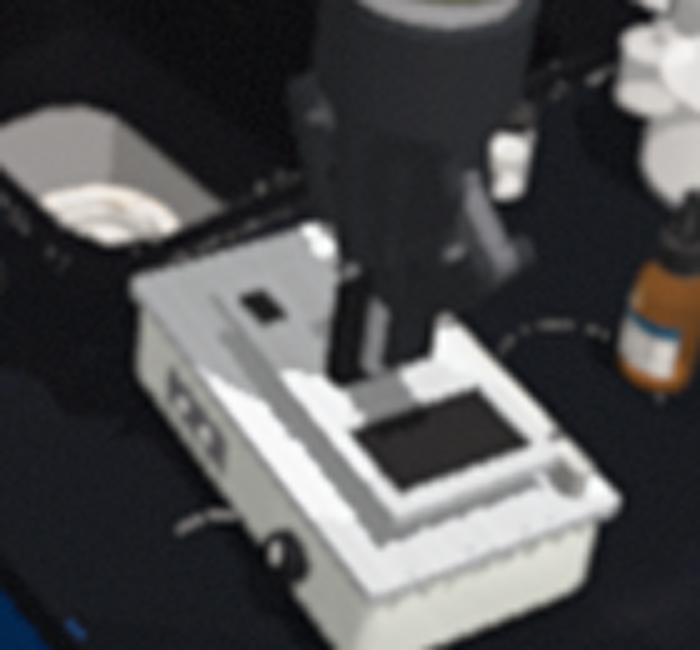

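>>> arm_command([
  [0,[0,2,0],0],
  [0,[0,2,0],0],
  [0,[0,1,0],0],
  [0,[0,0,0],0],
  [0,[0,0,0],0],
])

```text
t: 7.9
eef_pos: [0.4989, -0.3698, 0.1033]
orientation: [-1.571, 0.0, 1.409]
wrist_force: [-0.2, 0.1, -2.0]
grip_width: 0.133
```

>>> arm_command([
  [0,[0,0.5,0],0],
  [0,[0,0.5,0],0],
  [0,[0,0,0],0],
])

```text
t: 8.15
eef_pos: [0.499, -0.3699, 0.1023]
orientation: [-1.571, 0.0, 1.409]
wrist_force: [0.1, 0.1, -2.6]
grip_width: 0.135
```

>>> arm_command([
  [0,[0,0.5,0],0],
  [0,[0,0.5,0],0],
  [0,[0,0,0],0],
])

```text
t: 8.4
eef_pos: [0.499, -0.3699, 0.1012]
orientation: [-1.571, -0.0, 1.409]
wrist_force: [-0.6, 0.1, -2.7]
grip_width: 0.134
```

>>> arm_command([
  [0,[0,0.5,0],0],
  [0,[0,0,0],0],
  [0,[0,0,0],0],
])

```text
t: 8.65
eef_pos: [0.499, -0.3699, 0.1008]
orientation: [-1.571, 0.0, 1.409]
wrist_force: [0.2, -0.1, -2.7]
grip_width: 0.135
```

>>> arm_command([
  [0,[0,0.5,0],0],
  [0,[0,0,0],0],
  [0,[0,0,0],0],
])

```text
t: 8.9
eef_pos: [0.4991, -0.37, 0.1006]
orientation: [-1.571, 0.0, 1.409]
wrist_force: [-0.4, -0.3, -1.1]
grip_width: 0.13
```

>>> arm_command([
  [0,[0,0.5,0],0],
  [0,[0,0,0],0],
  [0,[0,0,0],0],
])

```text
t: 9.15
eef_pos: [0.4991, -0.3701, 0.1004]
orientation: [-1.571, 0.0, 1.409]
wrist_force: [-1.2, 0.2, 3.4]
grip_width: 0.135
```

>>> arm_command([
  [0,[0,0,-1],0],
  [0,[0,0,-1],0],
  [0,[0,0,0],0],
])

```text
t: 9.4
eef_pos: [0.5, -0.3702, 0.1003]
orientation: [-1.569, 0.001, 1.409]
wrist_force: [-6.2, 1.3, 7.0]
grip_width: 0.136
```

>>> arm_command([
  [0,[0,0,-1],0],
  [0,[0,0,0],0],
  [0,[0,0,0],0],
])

```text
t: 9.65
eef_pos: [0.501, -0.3703, 0.1003]
orientation: [-1.569, 0.0, 1.409]
wrist_force: [-4.9, 1.1, 6.4]
grip_width: 0.135
```

>>> arm_command([
  [0,[0,0,-1],0],
  [0,[0,0,0],0],
  [0,[0,0,0],0],
])

```text
t: 9.9
eef_pos: [0.502, -0.3705, 0.1003]
orientation: [-1.569, 0.0, 1.409]
wrist_force: [-5.3, 0.6, 6.9]
grip_width: 0.136
```

>>> arm_command([
  [0,[0,0,-1],0],
  [0,[0,0,0],0],
  [0,[0,0,0],0],
])

```text
t: 10.15
eef_pos: [0.5027, -0.3706, 0.1003]
orientation: [-1.569, 0.0, 1.408]
wrist_force: [-5.1, 1.0, 7.4]
grip_width: 0.134
```

>>> arm_command([
  [0,[0,0,-1],0],
  [0,[0,0,0],0],
  [0,[0,0,0],0],
])

```text
t: 10.4
eef_pos: [0.5029, -0.3706, 0.1003]
orientation: [-1.567, 0.0, 1.408]
wrist_force: [-7.9, 1.6, 9.0]
grip_width: 0.133
```

>>> arm_command([
  [0,[0,0,-1],0],
  [0,[0,0,0],0],
  [0,[0,0,0],0],
])

```text
t: 10.65
eef_pos: [0.503, -0.3706, 0.1003]
orientation: [-1.565, 0.0, 1.408]
wrist_force: [-11.6, 1.9, 9.2]
grip_width: 0.13
```

>>> arm_command([
  [0,[1,0,1],0],
  [0,[1,0,0],0],
  [0,[1,0,0],0],
  [0,[1,0,0],0],
  [0,[0,0,0],0],
])

```text
t: 11.07
eef_pos: [0.5032, -0.3698, 0.1007]
orientation: [-1.567, 0.007, 1.406]
wrist_force: [-9.5, -6.7, 5.6]
grip_width: 0.133
```

>>> arm_command([
  [0,[1,0,0],0],
  [0,[1,0,0],0],
  [0,[1,0,0],0],
  [0,[1,0,0],0],
  [0,[0,0,0],0],
])

```text
t: 11.48
eef_pos: [0.5037, -0.3667, 0.1008]
orientation: [-1.567, 0.008, 1.406]
wrist_force: [-12.1, -8.6, 5.7]
grip_width: 0.13
```

```bash
python3 -c "
from st import *
st()"
```

```text
t 11.48 pos [ 503.7 -366.7  100.8] shk [ -0.7 -10.5] rpy [-89.79   0.46  80.53] F shk [-10.5 -10.4] 5.7 M [-1.67  2.4   0.13] g 0.13
```

>>> arm_command([
  [0,[1,0,1],0],
  [0,[1,0,0],0],
  [0,[1,0,0],0],
  [0,[0,0,0],0],
])

```text
t: 11.82
eef_pos: [0.5042, -0.3628, 0.1007]
orientation: [-1.569, 0.006, 1.406]
wrist_force: [-7.8, -6.1, 4.7]
grip_width: 0.137
```

>>> arm_command([
  [0,[1,0,0],0],
  [0,[1,0,0],0],
  [0,[1,0,0],0],
  [0,[0,0,0],0],
])

```text
t: 12.15
eef_pos: [0.5047, -0.3599, 0.1007]
orientation: [-1.569, 0.006, 1.406]
wrist_force: [-7.4, -6.9, 4.8]
grip_width: 0.138
```

```bash
python3 -c "
from st import *
st()"
```

```text
t 12.15 pos [ 504.7 -359.9  100.7] shk [-0.7 -3.7] rpy [-89.89   0.37  80.58] F shk [-6.2 -8. ] 4.8 M [-1.4   1.62  0.06] g 0.138
```

>>> arm_command([
  [0,[1,0,0],0],
  [0,[1,0,0],0],
  [0,[1,0,0],0],
  [0,[0,0,0],0],
])

```text
t: 12.48
eef_pos: [0.5052, -0.3568, 0.1006]
orientation: [-1.569, 0.006, 1.406]
wrist_force: [-8.6, -6.2, 3.9]
grip_width: 0.134
```

>>> arm_command([
  [0,[1,0,0],0],
  [0,[1,0,0],0],
  [0,[0,0,0],0],
])

```text
t: 12.73
eef_pos: [0.5055, -0.3547, 0.1006]
orientation: [-1.569, 0.006, 1.406]
wrist_force: [-6.7, -6.8, 4.0]
grip_width: 0.133
```

>>> arm_command([
  [0,[1,0,0],0],
  [0,[0.5,0,0],0],
  [0,[0,0,0],0],
])

```text
t: 12.98
eef_pos: [0.5058, -0.353, 0.1004]
orientation: [-1.569, 0.005, 1.407]
wrist_force: [-6.3, -6.3, 3.6]
grip_width: 0.136
```

>>> arm_command([
  [0,[1,0,0],0],
  [0,[0,0,0],0],
  [0,[0,0,0],0],
])

```text
t: 13.23
eef_pos: [0.5063, -0.3497, 0.0991]
orientation: [-1.569, 0.0, 1.408]
wrist_force: [-4.1, -1.0, -0.6]
grip_width: 0.137
```

>>> arm_command([
  [0,[1,0,0],0],
  [0,[0,0,0],0],
  [0,[0,0,0],0],
])

```text
t: 13.48
eef_pos: [0.5066, -0.3483, 0.099]
orientation: [-1.568, 0.0, 1.408]
wrist_force: [-5.1, -2.4, -2.5]
grip_width: 0.135
```

```bash
python3 -c "
from st import *
st()
im,d=arm.snapshot('side')
sl=(slice(200,330),slice(250,390))
cv2.imwrite('pics/side5c.png',cv2.resize(im[sl],None,fx=5,fy=5,interpolation=cv2.INTER_CUBIC))
"
```

```text
t 13.48 pos [ 506.6 -348.3   99. ] shk [-0.7  8.1] rpy [-89.86   0.    80.69] F shk [-4.6 -3.1] -2.5 M [-0.37  1.16 -0.15] g 0.135
```

View pics/side5c.png

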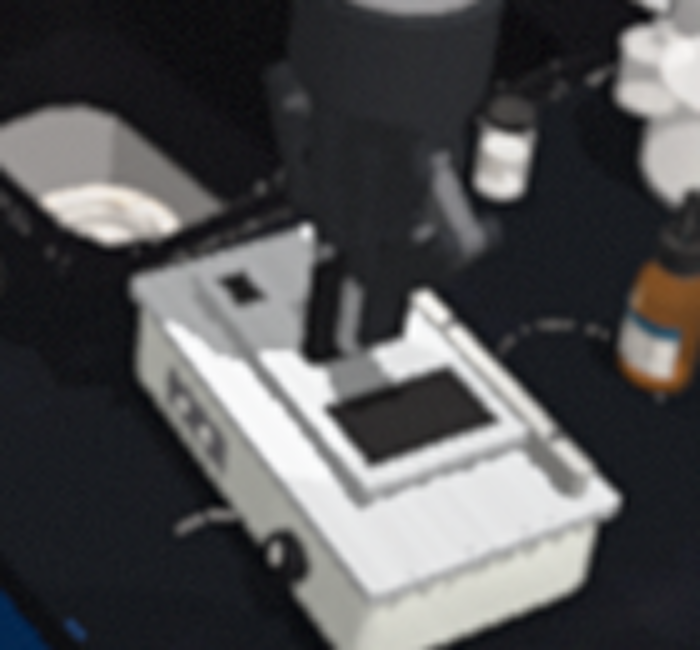

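>>> arm_command([
  [0,[0,0.7,0],0],
  [0,[0,0.7,0],0],
  [0,[0,0,0],0],
])

```text
t: 13.78
eef_pos: [0.5066, -0.3481, 0.0981]
orientation: [-1.569, -0.0, 1.408]
wrist_force: [-6.1, -0.2, -0.3]
grip_width: 0.136
```

>>> arm_command([
  [0,[0,0.7,0],0],
  [0,[0,0.7,0],0],
  [0,[0,0,0],0],
])

```text
t: 14.03
eef_pos: [0.5066, -0.348, 0.0969]
orientation: [-1.569, -0.0, 1.409]
wrist_force: [-7.1, -0.7, 1.4]
grip_width: 0.137
```

>>> arm_command([
  [0,[0,0.7,0.5],0],
  [0,[0,0.7,0],0],
  [0,[0,0,0],0],
])

```text
t: 14.28
eef_pos: [0.5065, -0.348, 0.0955]
orientation: [-1.57, -0.0, 1.409]
wrist_force: [-5.5, -0.6, 1.0]
grip_width: 0.14
```

>>> arm_command([
  [0,[0,0.7,0],0],
  [0,[0,0.7,0],0],
  [0,[0,0,0],0],
])

```text
t: 14.53
eef_pos: [0.5065, -0.3481, 0.0941]
orientation: [-1.57, -0.0, 1.409]
wrist_force: [-4.8, -0.4, 0.5]
grip_width: 0.134
```

>>> arm_command([
  [0,[0,0.7,0],0],
  [0,[0,0.7,0],0],
  [0,[0,0,0],0],
])

```text
t: 14.78
eef_pos: [0.5065, -0.3481, 0.0927]
orientation: [-1.57, -0.0, 1.409]
wrist_force: [-5.3, -0.2, 0.2]
grip_width: 0.131
```

```bash
python3 -c "
from st import *
st()"
```

```text
t 14.78 pos [ 506.5 -348.1   92.7] shk [-0.8  8.3] rpy [-89.93  -0.    80.71] F shk [-5.2 -1.1] 0.2 M [-0.2   1.06 -0.13] g 0.131
```

>>> arm_command([
  [0,[0,0.5,0],0],
  [0,[0,0,0],0],
  [0,[0,0,0],0],
])

```text
t: 15.03
eef_pos: [0.5065, -0.3481, 0.0926]
orientation: [-1.57, 0.0, 1.409]
wrist_force: [-6.0, -0.5, 2.3]
grip_width: 0.135
```

>>> arm_command([
  [0,[0,0.5,0],0],
  [0,[0,0,0],0],
  [0,[0,0,0],0],
])

```text
t: 15.28
eef_pos: [0.5065, -0.3481, 0.0926]
orientation: [-1.57, 0.0, 1.409]
wrist_force: [-7.3, 0.6, 6.1]
grip_width: 0.132
```

>>> arm_command([
  [0,[0,0.5,0],0],
  [0,[0,0,0],0],
  [0,[0,0,0],0],
])

```text
t: 15.53
eef_pos: [0.5065, -0.3481, 0.0926]
orientation: [-1.57, 0.0, 1.409]
wrist_force: [-8.0, 0.8, 8.4]
grip_width: 0.135
```

>>> arm_command([
  [0,[0,-0.8,0.8],0],
  [0,[0,0,0],0],
  [0,[0,0,0],0],
])

```text
t: 15.78
eef_pos: [0.5064, -0.3481, 0.0925]
orientation: [-1.571, 0.0, 1.409]
wrist_force: [-4.7, 0.8, 4.0]
grip_width: 0.139
```

>>> arm_command([
  [0.25,[0,0,0],0],
  [0.35,[0,0,0],0],
  [0.5,[0,0,0],0],
  [0.7,[0,0,0],0],
  [0.7,[0,0,0],0],
])

```text
t: 16.2
eef_pos: [0.5067, -0.3483, 0.092]
orientation: [-1.571, -0.0, 1.409]
wrist_force: [0.6, -0.3, -0.6]
grip_width: 0.701
```

>>> arm_command([
  [0.7,[0,0,0],0],
  [0.7,[0,-5,0],0],
  [0.7,[0,-10,0],0],
  [0.7,[0,-20,0],0],
  [0.7,[0,-30,0],0],
])

```text
t: 16.62
eef_pos: [0.505, -0.3472, 0.1561]
orientation: [-1.567, -0.003, 1.409]
wrist_force: [-0.0, 0.2, -0.7]
grip_width: 0.704
```

>>> arm_command([
  [0.7,[0,-30,0],0],
  [0.7,[0,-40,0],0],
  [0.7,[0,-20,0],0],
  [0.7,[0,0,0],0],
])

```text
t: 16.95
eef_pos: [0.5083, -0.3501, 0.2547]
orientation: [-1.58, 0.006, 1.409]
wrist_force: [-0.4, -0.5, 0.2]
grip_width: 0.699
```

```bash
python3 -c "
from st import *
st()
for n in ('side','top'):
    im,d=arm.snapshot(n)
    cv2.imwrite('pics/%s6.png'%n,im)
    sl=(slice(200,330),slice(250,390)) if n=='side' else (slice(160,290),slice(300,440))
    cv2.imwrite('pics/%s6c.png'%n,cv2.resize(im[sl],None,fx=5,fy=5,interpolation=cv2.INTER_CUBIC))
"
```

```text
t 16.95 pos [ 508.3 -350.1  254.7] shk [1.3 6.6] rpy [-90.55   0.35  80.71] F shk [-0.3 -0.6] 0.2 M [-0.   -0.    0.02] g 0.699
```

View pics/side6c.png

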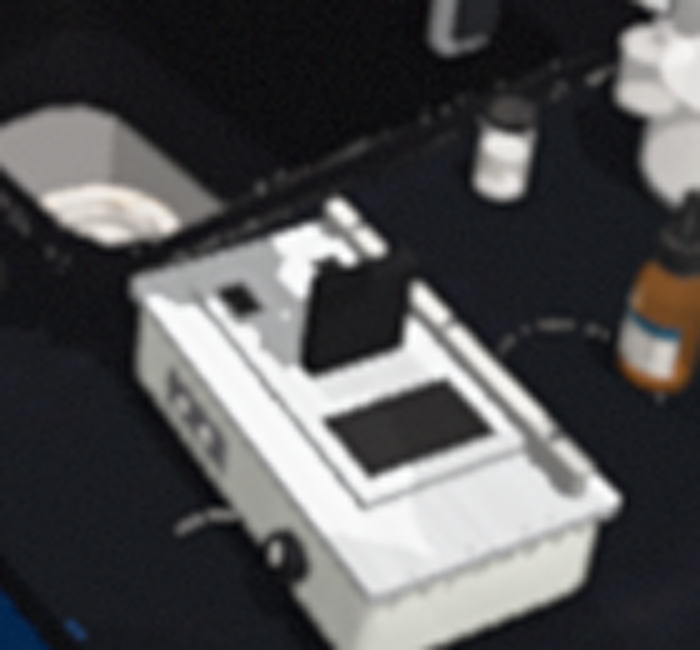

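View pics/top6c.png

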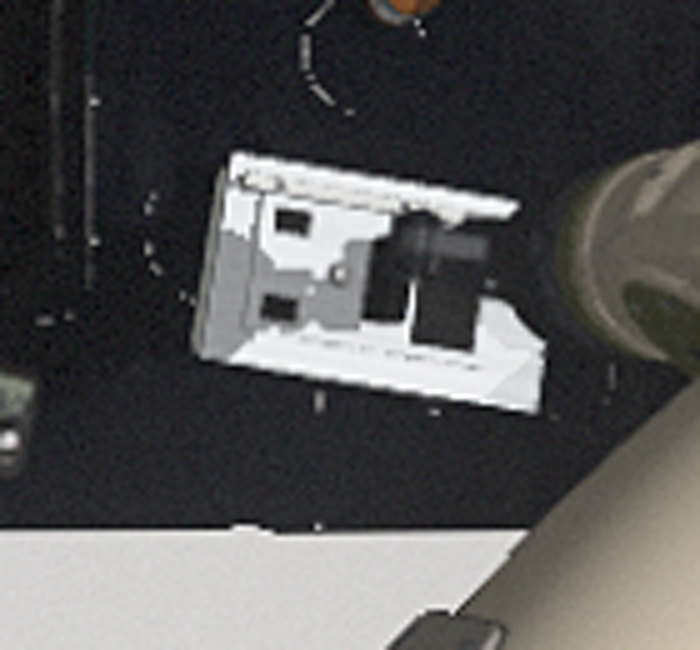

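```bash
python3 - <<'E'
from st import *
st()
im,d=arm.snapshot("side"); c=np.array([506.5,-348.1]); a=np.radians(-9.2)
ys,xs=np.mgrid[200:330,250:390].reshape(2,-1); dd=d[ys,xs]; P=cloud("side",np.c_[xs,ys],dd)*1000
q=(P[:,:2]-c); u=q[:,0]*np.cos(a)+q[:,1]*np.sin(a); v=-q[:,0]*np.sin(a)+q[:,1]*np.cos(a)
m=(abs(u)<34)&(abs(v)<64)&(P[:,2]>50)&(P[:,2]<76)&(dd>0)&(v<-10)|((abs(u)<34)&(v>25)&(v<64)&(P[:,2]>50)&(P[:,2]<80))
A=np.c_[u,v,np.ones(len(u))][m]; 
for _ in range(4):
    s=np.linalg.lstsq(A,P[m,2],rcond=None)[0]; r=P[m,2]-A@s; k=abs(r)<2.5*r.std(); idx=np.where(m)[0][k]; m=np.zeros_like(m); m[idx]=True; A=A[k]
print("plane u,v slope deg",np.degrees(s[:2]).round(2),"z",s[2].round(1),m.sum(),r.std())
m=(u<-45)&(u>-52)&(abs(v)<60)&(P[:,2]>40); print("platform z",np.median(P[m,2]))
im,d=arm.snapshot("top")
g=cv2.cvtColor(im,cv2.COLOR_BGR2GRAY).astype(int); g0=cv2.cvtColor(cv2.imread("pics/top0.png"),cv2.COLOR_BGR2GRAY).astype(int)
for n,t in (("timer",0),):
    r=arm.trace("top",n); print(n,[(q['p'],q['xy']) for q in r[:1]])
print(np.abs(g-g0)[225:260,283:312].mean(),np.abs(g-g0)[225:250,118:145].mean(),np.abs(g-g0)[135:168,325:392].mean())
E
```

```text
t 17.05 pos [ 506.9 -348.8  249.2] shk [-0.3  7.6] rpy [-90.19   0.12  80.71] F shk [ 0.6 -0.3] -0.0 M [ 0.03 -0.01 -0.04] g 0.699
plane u,v slope deg [ 0.23 -1.04] z 69.0 920 0.9860142389983095
platform z 61.58204131822753
timer [(0.57, [296.9, 245.2])]
16.500492610837437 3.1185185185185187 3.8900949796472184
```

```bash
python3 - <<'E'
from st import *
im,d=arm.snapshot("top"); a=cv2.imread("pics/top0.png")
f=lambda x:cv2.resize(x[215:265,265:325],None,fx=6,fy=6,interpolation=cv2.INTER_CUBIC)
cv2.imwrite("pics/tm.png",np.hstack([f(a),f(im)]))
im,d=arm.snapshot("side"); c=np.array([506.0,-356.4]); an=np.radians(-9.2)
ys,xs=np.mgrid[200:330,250:390].reshape(2,-1); dd=d[ys,xs]; P=cloud("side",np.c_[xs,ys],dd)*1000
q=P[:,:2]-c; u=q[:,0]*np.cos(an)+q[:,1]*np.sin(an); v=-q[:,0]*np.sin(an)+q[:,1]*np.cos(an)
def z(u0,u1,v0,v1):
    m=(u>u0)&(u<u1)&(v>v0)&(v<v1)&(P[:,2]>45)&(P[:,2]<85); return np.median(P[m,2]).round(1),m.sum()
print("platform front strip L..R",[z(-52,-42,k,k+30) for k in (50,20,-10,-40,-90)])
print("plate front strip L..R",[z(-34,-26,k,k+25) for k in (50,25,0,-25,-58)])
print("plate back strip L..R",[z(26,34,k,k+15) for k in (55,-20,-58)])
print("platform right",z(-30,30,-92,-72))
E
```

```text
platform front strip L..R [(np.float64(61.3), np.int64(53)), (np.float64(63.1), np.int64(58)), (np.float64(63.2), np.int64(58)), (np.float64(62.7), np.int64(60)), (np.float64(62.9), np.int64(78))]
plate front strip L..R [(np.float64(67.8), np.int64(28)), (np.float64(69.0), np.int64(29)), (np.float64(69.4), np.int64(36)), (np.float64(69.0), np.int64(37)), (np.float64(69.2), np.int64(44))]
plate back strip L..R [(np.float64(68.1), np.int64(8)), (np.float64(69.6), np.int64(22)), (np.float64(69.7), np.int64(21))]
platform right (np.float64(62.8), np.int64(303))
```

View pics/tm.png

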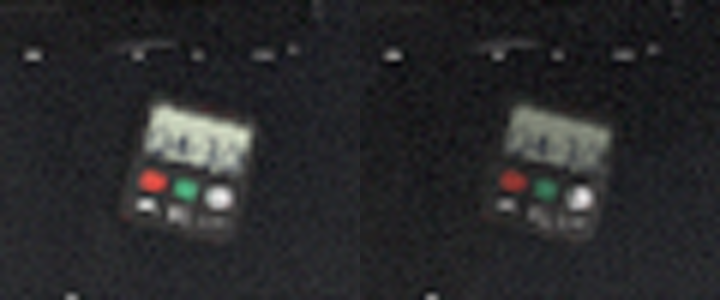

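```bash
python3 -c "
from st import *
st(); print(arm.sign_off())"
```

```text
t 17.3 pos [ 505.7 -347.8  245.6] shk [-1.7  8.5] rpy [-8.987e+01 -8.000e-02  8.071e+01] F shk [-0.4 -0.1] -0.8 M [ 0.   -0.03  0.04] g 0.697
the job is handed in; nothing more can be done
None
```

The sample plate is back on the shaker, flat on the platform with the drive pin in its hole. I released it and handed the job in at 17.3 s of the 72 s allowed.

**How it went:**
- I picked the plate up by its grip and turned it to line up with the rail, with the hole to the left of the grip.
- I lowered it until it touched the pin and pushed it gently against the rail.
- I slid it left until the hole found the pin. The upward force then vanished and the plate went down to the platform.
- I unloaded the arm, opened the gripper and lifted it clear.
- The highest readings at the wrist were about 12 N towards the rail and about 11 N vertical, with the plate's weight taken off. All stayed well below 40 N.

**Last checks:**
- **Height:** the tool stopped at 92.6 mm against the 92.5 mm expected. In the side camera's depth, the plate's top is about 6 to 7 mm above the platform along its whole length.
- **Tilt:** a plane fitted to the plate's top gave about 1° of tilt along the rail. The platform dips by the same amount at its left end in that depth picture, so I put it down to the camera.
- **Pin:** it shows inside the hole in the top picture. By my camera estimate the plate should have seated about 4 mm further right than it did.
- **Rail:** the side picture shows the long edge against the rail. The top picture could not confirm it, because the gripper was partly in the way.
- **Other things on the bench:** the timer looks darker in the second picture but has not moved. The image patches around the beaker, vial and dropper bottle hardly changed.

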